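# Stand the keeled-over filter funnel in its tapered port and cover it

### The job

One of the two filter funnels on the vacuum manifold has keeled over in its port. Tip it upright so that its taper drops into the port and it stands there by itself, then press down on it firmly (with about a kilogram's weight) so that it is fully home, put on it the lid that lies on the bench, and let go. Leave the other funnel with its lid, and everything else on the bench, as they are.

Things in the scene. Friction and masses are not known exactly. Their poses are not given: they have to be found in the camera images.
- manifold: Fixed vacuum manifold, a low stainless box 200 x 390 mm (its x by its y) and 74 mm high, with two tapered ports in its flat top. Origin: centre of its underside on the bench; z up. On its -x side two stopcocks with blue levers stand out up to 120 mm from the origin, no higher than 68 mm; on its +x side a hose nozzle, to 134 mm. It starts turned by up to 0.3 rad.
- port_left (a point): Centre of the mouth of the port on the manifold's +y side, 76 mm above the bench (the rim of the port's cup stands 2 mm above the manifold's top). The port is a cone, 45 mm across at the mouth, narrowing to 16 mm at 46 mm down.
- port_right (a point): The same for the port on the manifold's -y side. The keeled-over funnel starts in one of the two ports and the seated funnel in the other.
- funnel: The funnel that has keeled over: loose, stainless, about 0.3 kg, 118 mm long. Bowl 96 mm across, 3 mm wall (90 mm inside), straight for 45 mm below the rim. Origin on its axis 21 mm from the small end; z along the axis to the open mouth. It starts leaning about 0.96 rad from upright, any way round, origin over its port's axis about 84 mm above the bench, the bowl's shoulder on the manifold's top.
- funnel_nose (a point): Centre of the funnel's small end: a black rubber taper stopper, 15 mm across here, 44 mm at 46 mm up; then a neck 33 mm across to 53 mm, then the bowl, flaring to 96 mm at 73 mm. It starts caught in the port's mouth and drops home once tipped nearly upright; before that it sticks or falls back. If it rides up on the mouth's edge, back off, let it settle, tip again. Axes as the funnel's.
- funnel_screen (a point): Centre of the white filter screen (upper face) that fills the bottom of the bowl, 42 mm below the rim; a good place to press. With the funnel fully home it is 105 mm above the bench, the rim 147 mm and the funnel's origin 50 mm, over the port's centre. z to the open mouth.
- funnel_rim (a point): Centre of the funnel's mouth, in the plane of its rim, 97 mm along the funnel's z from its origin; z out of the mouth.
- lid: Loose lid for the funnel, flat on the bench, blue knob up, 0.11 kg: steel disc 105 mm across whose top is 10 mm above the origin; under it a locating plug 83 mm across, 6 mm deep, that goes in the bowl while the disc rests on the rim. Round knob 22 mm across, from 12 to 40 mm above the origin. Origin: centre of the plug's underside (6 mm below the rim's plane when in place); z up through the knob.
- seated_funnel: The other funnel, of the same make, upright and home in the other port (rim 147 mm above the bench). To be left alone. Origin and axes as for the funnel.
- seated_lid: The same kind of lid, in place on the seated funnel; its knob's top is 181 mm above the bench. To be left alone. Origin and axes as for the lid.
- dishes: Bystander: stack of three closed petri dishes, 92 mm across, 48 mm high. Origin: centre of the underside.
- sample_bottle: Bystander: white sample bottle with a blue cap, 60 mm across, 105 mm high. Origin: centre of the underside.
- reagent_bottle: Bystander: amber reagent bottle, 62 mm across, 135 mm high. Origin: centre of the underside.
- wash_bottle: Bystander: white wash bottle with a red cap and a bent spout, 68 mm across, 190 mm high; the spout reaches 58 mm from its axis, to its -x. Origin: centre of the underside.
- spirit_jar: Bystander: clear stoppered glass jar, 74 mm across, 125 mm high. Origin: centre of the underside.
- pot: Bystander: small lidded steel pot, 66 mm across, 63 mm high. Origin: centre of the underside.
Not all that is in view belongs to the job. What is shaped like the lid but black is not meant.

How it is judged:
On the way, in this order (a step that is already met when the one before it is completed fails the run):
1. the funnel stands upright, fully home in its port, by itself, untouched by the fingers ((horizontal distance between funnel and port_left below 0.004 m or horizontal distance between funnel and port_right below 0.004 m) and z of funnel in the frame of manifold below 0.0535 m and angle between funnel's own z axis and vertical below 0.05 rad and contact force between the fingers and funnel below 0.5 N), for 0.2 s.
2. the funnel stands upright, fully home in its port, and the robot presses on it there with more than 5 N ((horizontal distance between funnel and port_left below 0.004 m or horizontal distance between funnel and port_right below 0.004 m) and z of funnel in the frame of manifold below 0.0535 m and angle between funnel's own z axis and vertical below 0.05 rad and contact force between any of the fingers, the arm and funnel above 5 N), for 0.1 s.
At the end, for the whole second after the job is handed in: The funnel is upright (within 0.05 rad), over its port's centre within 4 mm and home within 3 mm; the lid lies flat on its rim (within 2 mm and 0.05 rad), knob up, plug inside, within 6 mm of its centre; both are at rest and released ((horizontal distance between funnel and port_left below 0.004 m or horizontal distance between funnel and port_right below 0.004 m) and z of funnel in the frame of manifold below 0.0535 m and angle between funnel's own z axis and vertical below 0.05 rad and horizontal distance between lid and funnel_rim below 0.006 m and z of lid in the frame of funnel_rim between -0.009 and -0.004 m and angle between the z axis of lid and the z axis of funnel, either way round below 0.05 rad and angle between lid's own z axis and vertical below 0.1 rad and linear speed of each of funnel, lid below 0.02 m/s); the robot touches nothing.
It fails at once if the seated funnel is shifted by more than 8 mm or tipped, or its lid shifted by more than 12 mm (distance of seated_funnel from where it was at the start of the episode above 0.008 m or angle between seated_funnel's own z axis and vertical above 0.12 rad or distance of seated_lid from where it was at the start of the episode above 0.012 m).
It fails at once if the petri dishes, the sample bottle or the reagent bottle is moved by more than 20 mm or tipped (distance of any of dishes, sample_bottle, reagent_bottle from where it was at the start of the episode above 0.02 m or angle between any of dishes, sample_bottle, reagent_bottle's own z axis and vertical above 0.3 rad).
It fails at once if the wash bottle, the glass jar or the pot is moved by more than 20 mm or tipped (distance of any of wash_bottle, spirit_jar, pot from where it was at the start of the episode above 0.02 m or angle between any of wash_bottle, spirit_jar, pot's own z axis and vertical above 0.3 rad).
It also fails if it takes over 72 s, if anything falls off the work surface, if the arm or the gripper's body presses on something with over 40 N, if the wrist force passes 120 N, or if a joint passes its speed limit or range.

### The arm

A 6-joint arm with a two-finger parallel gripper is mounted at the origin on the work surface. World frame = base frame: x ahead of the robot, y to its left, z up, the work surface at z = 0. Lengths are in m, angles in rad, forces in N, time in s.
With the tool pointing down it reaches from about 0.3 to 0.875 m from the base axis. Payload 6.4 kg.
Tool frame: the origin (TCP) lies midway between the tips of the shut fingers; the grasp point (between the pads) lies 19 mm behind it (grip_depth is the distance from the TCP to the grasp point, in m); z points along the fingers, y is the line along which they close (so a half turn about z gives the same grasp; the last joint's range is limited). The gripper opens to 88 mm and grips with 3 to 60 N. Pads are 18 mm wide; open, the fingers measure 123 mm over their backs; the gripper's body (75 mm by 187 mm) begins 45 mm behind the grasp point.
Start: joints at [0.979, 0.181, 1.607, -0, 1.354, -0.206], TCP at [0.216, 0.533, 0.208] pointing down, gripper open.
Joint ranges: [-2.99, 2.99], [-0.89, 2.07], [0.3, 2.58], [-1.14, 4.28], [0, 2.63], [-3.12, 3.12]. Speed limits (rad/s): [2.57, 2.57, 3.01, 3.14, 3.14, 3.14].

### API

Orientations are given as a unit quaternion [w, x, y, z].
In Python, from rig import movep, move_l, move_j, gripper_to, hold, inverse_kinematics, sense, read_camera, IKError, sign_off, grip_depth gives the robot as it stands. The module is installed in compiled form; this text tells all that it offers. Calls block until the motion is done:
- movep(position, orientation): joint-space move of the TCP to a pose.
- move_l(position, rot=None, max_speed=0.15, until_force=None): straight line of the TCP; rot=None keeps the orientation; max_speed is the mean speed in m/s. With until_force (N) it stops when the force on the tool has changed by that much, and returns True; else False.
- move_j(angles): joint-space move.
- gripper_to(opening, force=None): finger opening in m; force is the grip in N (None keeps the last); returns when the fingers have stopped.
- hold(seconds).
- inverse_kinematics(position, orientation): joint angles nearest the present ones, or None.
- sense(): the state.
- read_camera(name): name is "side" or "top"; returns a dict with "img" (480x640x3 uint8, red, green, blue), "mtx" (3x3 intrinsics, pixels), "R" (3x3) and "t" (3): a world point X has camera coordinates R X + t. Camera axes: x right, y down, z forward; pixel columns grow to the right and rows downward; lengths in m; the calibration is good to about 2 mm. A picture is of the moment at which its call begins. There is no depth.
A pose or a line that the arm cannot do raises IKError and nothing moves.
- sign_off(): hands the job in; it is judged then, once.
The state is a dict: "clock": time; "qpos": joint angles; "qvel": joint speeds; "effort": joint torques, N m; "position": TCP position; "orientation": TCP orientation; "wrist_force": force on the tool from outside, world axes, zero at the start; "wrist_torque": the same for the moment, N m; "width": finger opening in m; "grasp_force": force on a finger pad.
Only numpy, scipy, OpenCV 4.12 (cv2) and the standard library are available. Lean on these libraries where they do the work, as an engineer would, in place of code of your own. Each camera call takes 0.05 s, during which the arm holds its last target. There are 200 camera calls.

## Working session

There is one attempt and no reset: what is moved stays moved. The work goes in short steps, each a Python script; the robot and the scene stay as the last script left them, time stands still between calls to the robot, and variables do not carry over. Pictures are saved under pics/ and viewed, at most 10 in all, crops included, and the job is handed in when it is done.

```bash
mkdir -p pics; cat > h.py <<'E'
import numpy as np, cv2
from rig import *
def snap(n,f=None):
    c=read_camera(n)
    if f: cv2.imwrite('pics/'+f,c['img'][:,:,::-1])
    return c
def ray(c,u,v,z):
    d=c['R'].T@np.linalg.inv(c['mtx'])@np.array([u,v,1.]); o=-c['R'].T@c['t']
    return o+d*(z-o[2])/d[2]
def proj(c,X):
    p=c['mtx']@(c['R']@np.array(X,float)+c['t']); return p[:2]/p[2]
E
python3 - <<'E'
from h import *
for n in('top','side'):
    c=snap(n,n+'1.png'); print(n,c['mtx'].round(1).tolist(),(-c['R'].T@c['t']).round(3),c['R'].round(3).tolist())
s=sense();print(s['clock'],grip_depth,s['orientation'])
E
```

```text
top [[456.7, 0.0, 320.9], [0.0, 456.7, 243.5], [0.0, 0.0, 1.0]] [0.443 0.01  1.18 ] [[-0.02, -1.0, 0.014], [-0.999, 0.019, -0.042], [0.041, -0.015, -0.999]]
side [[456.4, 0.0, 319.7], [0.0, 456.4, 236.5], [0.0, 0.0, 1.0]] [0.33  0.895 0.627] [[-0.985, -0.171, -0.018], [-0.072, 0.506, -0.86], [0.156, -0.846, -0.51]]
0.1 0.0187 [-2.83866535e-04  1.91706076e-01  9.81452093e-01 -6.99458261e-04]
```

View pics/top1.png

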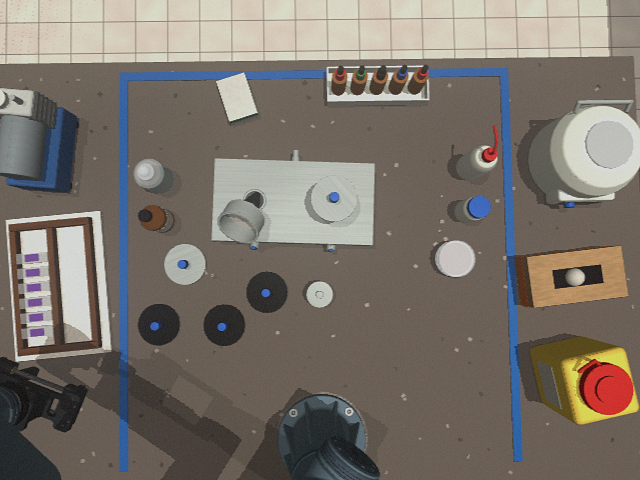

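View pics/side1.png

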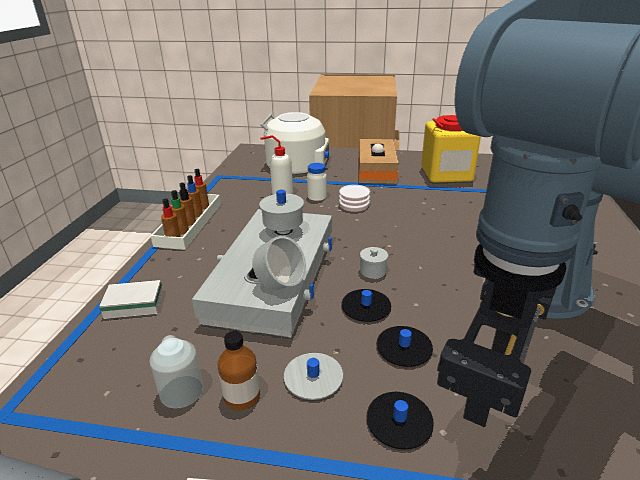

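The top view shows the keeled funnel at about (241,220), leaning to image lower-left out of the left port (257,198). The seated funnel and its lid are at (334,200). Lid candidates on the bench are the steel disc at (184,264) and black discs at (159,325), (224,325) and (267,292). Only the steel one fits, because black lids aren't meant. One enlarged crop to confirm this and to measure the rim.

```bash
python3 - <<'E'
from h import *
t=cv2.imread('pics/top1.png');s=cv2.imread('pics/side1.png')
def cr(i,x,y,w,h): return cv2.resize(i[y:y+h,x:x+w],(400,300),interpolation=cv2.INTER_CUBIC)
o=np.vstack([np.hstack([cr(t,205,185,80,60),cr(s,240,220,80,60)]),np.hstack([cr(t,144,234,80,60),cr(s,273,345,80,60)])])
cv2.imwrite('pics/crop.png',o)
# masks
c=read_camera('top');im=c['img'];hsv=cv2.cvtColor(im,cv2.COLOR_RGB2HSV)
m=((hsv[...,1]<45)&(hsv[...,2]>120)).astype('uint8');m=cv2.morphologyEx(m,cv2.MORPH_OPEN,np.ones((3,3)))
n,l,st,ce=cv2.connectedComponentsWithStats(m)
for k in range(1,n):
    if st[k,4]>300 and 110<ce[k][0]<500 and 130<ce[k][1]<350:
        ct=max(cv2.findContours((l==k).astype('uint8'),0,2)[0],key=cv2.contourArea)
        r=cv2.minAreaRect(ct);print(ce[k].round(1),st[k].tolist(),r,cv2.fitEllipse(cv2.convexHull(ct)))
        if st[k,2]>120:
            b=cv2.boxPoints(r);P=np.array([ray(c,*p,0.074) for p in b]);print(P.round(3),P.mean(0).round(4))
b=cv2.inRange(hsv,(105,150,80),(125,255,255));n,l,st,ce=cv2.connectedComponentsWithStats(b)
for k in range(1,n):
    if 25<st[k,4]<200: print('blue',ce[k].round(1),st[k,4],ray(c,*ce[k],.04).round(4),ray(c,*ce[k],.181).round(4))
E
```

```text
[294.3 200.8] [211, 150, 164, 97, 12765] ((292.5, 198.0), (96.0, 163.0), 90.0) ((290.3641357421875, 201.4223175048828), (107.81542205810547, 208.8425750732422), 92.18379211425781)
[[ 0.722  0.256  0.074]
 [ 0.716 -0.141  0.074]
 [ 0.481 -0.136  0.074]
 [ 0.488  0.259  0.074]] [0.6017 0.0595 0.074 ]
[148.1 173. ] [134, 159, 29, 29, 694] ((148.0, 173.0), (28.0, 28.0), 90.0) ((148.11679077148438, 172.98887634277344), (29.249486923217773, 29.951019287109375), 60.69741439819336)
[455.1 258.3] [435, 240, 41, 37, 1195] ((455.0, 258.0), (36.0, 40.0), 90.0) ((455.1502380371094, 258.2455139160156), (36.992820739746094, 40.60272216796875), 93.74677276611328)
[184.5 263.8] [164, 244, 42, 41, 1269] ((184.5, 264.0), (40.0, 41.0), 90.0) ((184.38150024414062, 263.7699279785156), (40.9309196472168, 41.726802825927734), 71.83980560302734)
[319.4 294.1] [306, 281, 27, 27, 556] ((319.3076477050781, 293.9615173339844), (25.793560028076172, 26.07090950012207), 56.3099365234375) ((319.3798522949219, 294.007080078125), (26.21297836303711, 26.633596420288086), 97.01150512695312)
blue [334.  196.2] 56 [ 0.6086 -0.0427  0.04  ] [ 0.5882 -0.0362  0.181 ]
blue [569.6 204.3] 37 [ 0.5778 -0.6376  0.04  ] [ 0.5612 -0.5575  0.181 ]
blue [181.7 263.6] 51 [0.4471 0.3393 0.04  ] [0.4466 0.2985 0.181 ]
blue [265.2 292.6] 58 [0.3712 0.1332 0.04  ] [0.3801 0.1179 0.181 ]
blue [154.2 325.7] 61 [0.2954 0.4079 0.04  ] [0.3137 0.3586 0.181 ]
blue [221.4 326.4] 59 [0.2901 0.2427 0.04  ] [0.3091 0.2138 0.181 ]
```

View pics/crop.png

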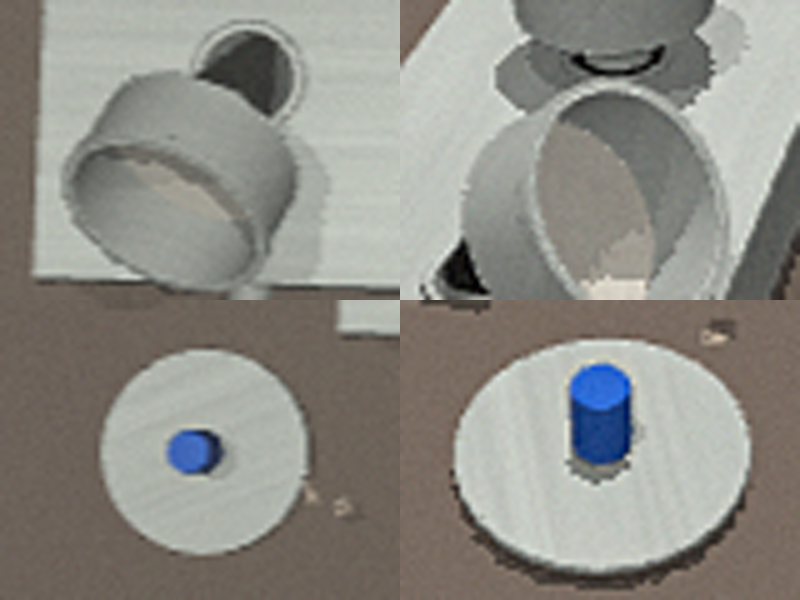

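The crop confirms the lid: steel disc with an upright blue knob at top px (184,264). The port's ring is centred near top px (254.9,200.0). The rim ellipse is centred near (238.5,228), so the funnel leans mostly towards -x.

```bash
cat >> h.py <<'E'
from scipy.spatial.transform import Rotation as Ro
def quat(zt,yt):
    zt=np.array(zt)/np.linalg.norm(zt); yt=np.array(yt)-np.dot(yt,zt)*zt; yt/=np.linalg.norm(yt)
    q=Ro.from_matrix(np.c_[np.cross(yt,zt),yt,zt]).as_quat(); return q[[3,0,1,2]]
E
python3 - <<'E'
from h import *
c=read_camera('top');s=read_camera('side')
p=np.array([(62,190),(85,150),(110,138),(160,148),(210,170),(250,205),(270,245),(262,275),(235,290),(200,290),(150,270),(100,240)],np.float32)
e=cv2.fitEllipse(p);print(e);u=np.array(e[0])/5+[205,185]
rim=ray(c,*u,.14);port=ray(c,254.9,200.0,.076)
print('rim',rim,'port',port,'seated',ray(c,334,196.2,.181),'seated disc/lid',ray(c,184.4,263.8,.010))
d=rim-port;d[2]=0;L=np.linalg.norm(d);d/=L;az=np.arctan2(d[1],d[0]);print(L,d,az, 'side proj rim',proj(s,rim),'port',proj(s,port))
a=np.radians(e[2]);print('ellipse axis',e[2])
# manifold yaw: edges along y
for q in [((213,158),(375,164)),((212,240),(373,245))]:
    A=ray(c,*q[0],.074);B=ray(c,*q[1],.074);print(A,B,np.arctan2(-(A-B)[0],(A-B)[1]))
ax=np.array([np.sin(.96)*d[0],np.sin(.96)*d[1],np.cos(.96)])
org=np.array([port[0],port[1],.084])
k=np.cross(ax,[0,0,1]);k/=np.linalg.norm(k);print('tilt axis',k)
for side in(1,-1):
  for rel in(0,.2,.4,.6,.8):
    out=[]
    for th in(.96,.5,0):
      A=np.array([np.sin(th)*d[0],np.sin(th)*d[1],np.cos(th)])
      g=org+A*.083+side*k*.0465
      # tool tilt = th-rel
      tt=th-rel; zt=-np.array([np.sin(tt)*d[0],np.sin(tt)*d[1],np.cos(tt)])
      for sy in(1,-1):
        j=inverse_kinematics(g+zt*grip_depth,quat(zt,sy*k)); out.append(None if j is None else np.round(j,2).tolist())
    print(side,rel,out)
E
```

```text
((167.4122772216797, 214.86000061035156), (119.00862884521484, 228.13626098632812), 118.16739654541016)
rim [0.52535964 0.1810086  0.14      ] port [0.59762824 0.1510443  0.076     ] seated [ 0.58827957 -0.0361269   0.181     ] seated disc/lid [0.44665926 0.34099511 0.01      ]
0.07823432613897167 [-0.9237454  0.3830071  0.       ] 2.748543216023489 side proj rim [287.78464975 258.91993121] port [258.97422842 273.9190452 ]
ellipse axis 118.16739654541016
[0.70244181 0.25169657 0.074     ] [ 0.68119185 -0.14298034  0.074     ] -0.05378946364460895
[0.50262373 0.256055   0.074     ] [ 0.48311547 -0.13325259  0.074     ] -0.05006825616723235
tilt axis [ 0.3830071  0.9237454 -0.       ]
1 0 [None, None, [0.32, 0.17, 1.86, -0.46, 0.78, -0.58], [0.32, 0.17, 1.86, -0.46, 0.78, 2.56], [0.12, 0.39, 1.47, -0.0, 1.28, -1.06], [0.12, 0.39, 1.47, -0.0, 1.28, 2.09]]
1 0.2 [[0.46, 0.2, 2.02, -1.03, 0.65, 0.05], [0.46, 0.2, 2.02, -1.03, 0.65, -3.09], [0.25, 0.21, 1.75, -0.22, 0.95, -0.82], [0.25, 0.21, 1.75, -0.22, 0.95, 2.32], [0.08, 0.5, 1.33, 0.09, 1.49, -1.12], [0.08, 0.5, 1.33, 0.09, 1.49, 2.02
[... 1143 characters left out ...]
, -0.56, 0.61, -0.56], [0.22, 0.01, 2.13, -0.56, 0.61, 2.58], [0.03, 0.16, 1.78, -0.05, 1.11, -1.12], [0.03, 0.16, 1.78, -0.05, 1.11, 2.02], [-0.08, 0.52, 1.33, 0.12, 1.67, -1.27], [-0.08, 0.52, 1.33, 0.12, 1.67, 1.87]]
-1 0.6 [[0.14, 0.04, 2.02, -0.26, 0.79, -0.88], [0.14, 0.04, 2.02, -0.26, 0.79, 2.26], [-0.01, 0.27, 1.65, 0.04, 1.31, -1.2], [-0.01, 0.27, 1.65, 0.04, 1.31, 1.94], [-0.11, 0.66, 1.19, 0.17, 1.87, -1.28], [-0.11, 0.66, 1.19, 0.17, 1.87, 1.86]]
-1 0.8 [[0.08, 0.12, 1.9, -0.09, 0.99, -1.06], [0.08, 0.12, 1.9, -0.09, 0.99, 2.08], [-0.05, 0.4, 1.51, 0.1, 1.52, -1.25], [-0.05, 0.4, 1.51, 0.1, 1.52, 1.89], [-0.12, 0.8, 1.05, 0.22, 2.06, -1.28], [-0.12, 0.8, 1.05, 0.22, 2.06, 1.86]]
```

```bash
cat >> h.py <<'E'
PORT=np.array([.5974,.1515,0]); D=np.array([-.9237,.383,0]); D/=np.linalg.norm(D); K=np.array([-D[1]*-1,-D[0],0]); K/=np.linalg.norm(K)
K=np.array([.383,.9237,0]);K/=np.linalg.norm(K); REL=.4; SY=-1
def axis(th): return np.sin(th)*D+np.array([0,0,np.cos(th)])
def pose(th,h,dist=.083,back=0,dxy=(0,0),lat=.0465,rel=REL):
    "tool pose holding the funnel wall with lean th and funnel origin at height h"
    zt=-axis(th-rel); g=PORT+[dxy[0],dxy[1],h]+axis(th)*dist+K*lat
    return g+zt*(grip_depth-back), quat(zt,SY*K)
E
python3 - <<'E'
from h import *
c=read_camera('top');s=read_camera('side')
for th in(.9,.96,1.02):
    A=axis(th);B=np.cross(A,K);o=PORT+[0,0,.084]+A*.097
    P=[o+.048*(np.cos(t)*B+np.sin(t)*K) for t in np.linspace(0,6.28,60)]
    for n,cc in(('top',c),('side',s)):
        q=np.array([proj(cc,x) for x in P]);print(th,n,q.min(0).round(1),q.max(0).round(1))
print('obs top [217.4 212.4] [259.2 243.4]; side [265.4 236] [305.6 ~293]')
p,q=sense()['position'],sense()['orientation']
move_l([p[0],p[1],.33],max_speed=.3)
for a in(SY,):
    P,Q=pose(.96,.084,back=.09)
    movep(P,Q)
gripper_to(.04)
snap('side','side2.png');snap('top','top2.png');print(sense()['clock'],sense()['qpos'])
a=cv2.imread('pics/side2.png')[130:430,160:560];b=cv2.imread('pics/top2.png')[100:400,100:500]
cv2.imwrite('pics/c2.png',np.hstack([cv2.resize(a,(400,300)),cv2.resize(b,(400,300))]))
E
```

```text
0.9 top [218.6 211. ] [258.2 242.1]
0.9 side [266.2 233.4] [306.1 281. ]
0.96 top [218.5 213.4] [257.9 242.8]
0.96 side [268.4 235.6] [307.  283.8]
1.02 top [218.4 215.8] [257.5 243.4]
1.02 side [270.6 237.8] [307.7 286.6]
obs top [217.4 212.4] [259.2 243.4]; side [265.4 236] [305.6 ~293]
4.3167 [ 0.46013496  0.00418964  1.94496105 -0.54623166  0.87947026  2.71107996]
```

View pics/c2.png

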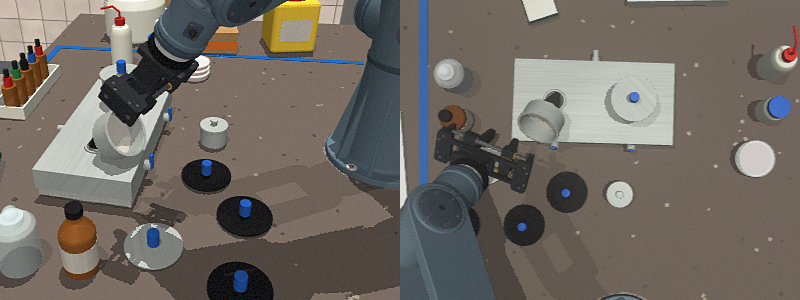

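The rim extents match the predicted pose, and the gripper hangs in line with the bowl's near side wall, clear of the bottle. Next I grip the wall, lift, tip upright, and look again before lowering.

```bash
python3 - <<'E'
from h import *
P,Q=pose(.96,.084); print('hit',move_l(P,max_speed=.08,until_force=12),sense()['position']-P)
gripper_to(0,force=50); s=sense();print('w',s['width'],s['grasp_force'],s['wrist_force'].round(1))
move_l(pose(.96,.112)[0],max_speed=.06)
for th in np.linspace(.96,0,9)[1:]:
    P,Q=pose(th,.112); move_l(P,Q,max_speed=.06)
s=sense();print(s['clock'],s['width'],s['grasp_force'],s['wrist_force'].round(1))
a=snap('side')['img'][150:350,170:430,::-1];b=snap('top')['img'][130:330,140:400,::-1]
cv2.imwrite('pics/c3.png',np.hstack([cv2.resize(a,(400,308)),cv2.resize(b,(400,308))]))
E
```

```text
hit False [0.00019823 0.00029098 0.00057624]
w 0.00046706938423211723 26.328253435567603 [-0.1  1.3 -0.1]
9.2333 0.0005335059579622146 20.432220341881475 [ 0.1  0.1 -2.3]
```

View pics/c3.png

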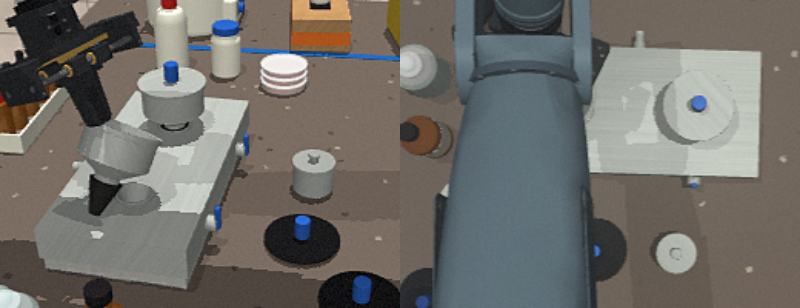

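The funnel is held but sagged in the grip, with the nose at about crop (98,214) on the left of the port mouth (138,195) and the rim sloping down to the right. I'll solve the sag angles from the nose's pixels, since the held wall point is known, and correct the tool.

```bash
cat >> h.py <<'E'
from scipy.optimize import least_squares
G0=PORT+[0,0,.112]+np.array([0,0,.083])+K*.0465
def pts(ang,g=G0):
    R=Ro.from_rotvec(ang[0]*K).as_matrix()@Ro.from_rotvec(ang[1]*D).as_matrix()
    z=np.array([0,0,1.]); f=lambda a:g+R@(-K*.0465+z*a)
    return R,f(-.104),f(.014),f(-.058)   # nose, rim, top of stopper
def nosemask(c,x0,x1,y0,y1):
    g=c['img'].max(2); m=np.zeros(g.shape,np.uint8); m[y0:y1,x0:x1]=(g[y0:y1,x0:x1]<50)
    n,l,st,ce=cv2.connectedComponentsWithStats(m); k=1+np.argmax(st[1:,4]); return l==k,st[k],ce[k]
E
python3 - <<'E'
from h import *
s=snap('side')
m,st,ce=nosemask(s,220,256,262,296);print(st,ce)
ys=np.where(m.any(1))[0]
for y in ys[::2]: xs=np.where(m[y])[0];print(y,xs.min(),xs.max())
cv2.imwrite('pics/c4.png',cv2.resize(s['img'][200:300,200:320,::-1],(720,600),interpolation=cv2.INTER_CUBIC))
E
```

```text
[229 263  21  27 316] [235.85759494 275.76582278]
263 229 230
265 229 232
267 229 236
269 229 249
271 229 248
273 229 246
275 229 245
277 229 244
279 229 242
281 229 240
283 229 239
285 229 237
287 229 236
289 234 234
```

View pics/c4.png

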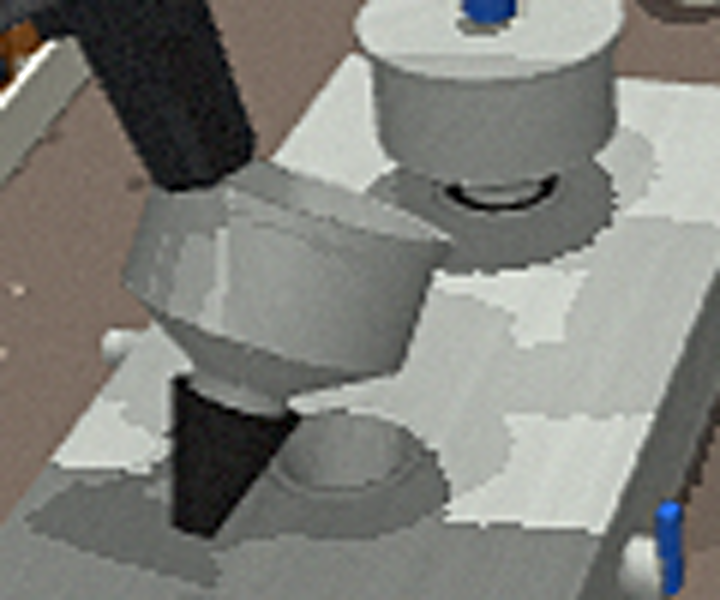

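The enlarged view shows the fingertips only just holding the rim, near crop (205,180). The nose end is at px (231.8,287.8), the stopper top at (239.3,266), the rim's right extreme at (275,240) and the shoulder's left extreme at (220.5,246). I'll fit the held funnel's pose to these.

```bash
python3 - <<'E'
from h import *
s=read_camera('side');st=sense();T=np.array(st['position']);q=st['orientation'];Rt=Ro.from_quat([*q[1:],q[0]]).as_matrix()
print('tcp',T,'px',proj(s,T),'finger y',Rt[:,1],'z',Rt[:,2],st['width'],st['wrist_force'].round(2),st['wrist_torque'].round(3))
tt=np.linspace(0,2*np.pi,180)
def ring(o,A,h,r):
    e=np.cross(A,[0,1,0.]);e/=np.linalg.norm(e);f=np.cross(A,e)
    return np.array([proj(s,o+A*h+r*(np.cos(t)*e+np.sin(t)*f)) for t in tt])
def ax(v): 
    A=np.array([v[3],v[4],1]);return A/np.linalg.norm(A)
def res(v):
    o=v[:3];A=ax(v);w=T-o;ra=np.linalg.norm(w-A*(w@A))
    rm=ring(o,A,.097,.048);sh=ring(o,A,.052,.048)
    return np.r_[proj(s,o-A*.021)-[231.8,287.8],proj(s,o+A*.025)-[239.3,266],(ra-.0465)*1000,rm[:,0].max()-275,rm[rm[:,0].argmax(),1]-240,sh[:,0].min()-220.5]
for x0 in([.6,.15,.11,0,0],[.6,.17,.11,-.3,.3],[.6,.17,.11,-.3,-.3]):
    r=least_squares(res,x0,x_scale=[.01,.01,.01,.1,.1]);v=r.x;A=ax(v)
    print('o',v[:3].round(4),'axis',A.round(3),'lean',np.arccos(A[2]).round(3),'nose',(v[:3]-A*.021).round(4),'tcp along',(T-v[:3])@A,'cost',r.cost.round(2),r.fun.round(1))
E
```

```text
tcp [0.60783741 0.19809861 0.17851384] px [242.03212536 243.3632679 ] finger y [-3.82005174e-01 -9.24160162e-01 -2.06502630e-04] z [-0.35752182  0.14798907 -0.92210487] 0.0002904090994324699 [-0.33 -0.98 -2.33] [-0.047 -0.128 -0.017]
o [0.6311 0.1977 0.0958] axis [-0.265 -0.535  0.802] lean 0.64 nose [0.6367 0.2089 0.0789] tcp along 0.07227766588775703 cost 0.16 [-0.1 -0.   0.2  0.  -0.  -0.4  0.   0.3]
o [0.6311 0.1977 0.0958] axis [-0.265 -0.535  0.802] lean 0.64 nose [0.6367 0.2089 0.0789] tcp along 0.07227768833617779 cost 0.16 [-0.1 -0.   0.2  0.  -0.  -0.4  0.   0.3]
o [0.6311 0.1977 0.0958] axis [-0.265 -0.535  0.802] lean 0.64 nose [0.6367 0.2089 0.0789] tcp along 0.07227771141841505 cost 0.16 [-0.1 -0.   0.2  0.  -0.  -0.4  0.   0.3]
```

The wrist force is purely along -K with a near-zero finger width. So both fingers are inside the bowl, the nose stands on the manifold top, and the +K wall leans on the fingers. I'll use that: set the tool vertical and open the fingers inside the 90 mm bowl, which grips and squares it from within. Then lift and look.

```bash
python3 - <<'E'
from h import *
T=np.array(sense()['position'])
Q=quat([0,0,-1],SY*K)
move_l(T,Q,max_speed=.05)
for w in(.01,.02,.03,.04,.05,.088):
    gripper_to(w,force=30); s=sense();print(w,round(s['width'],4),round(s['grasp_force'],1),s['wrist_force'].round(1))
hold(.2)
move_l(T+[0,0,.03],max_speed=.05);hold(.2);s=sense()
print(s['clock'],s['width'],s['grasp_force'],s['wrist_force'].round(2),s['wrist_torque'].round(3))
c=snap('side')
cv2.imwrite('pics/c5.png',cv2.resize(c['img'][180:300,180:340,::-1],(800,600),interpolation=cv2.INTER_CUBIC))
E
```

```text
0.01 0.0099 0.0 [ 0.7 -0.5 -0.2]
0.02 0.0201 0.0 [ 0.3 -0.1 -0.2]
0.03 0.0301 0.0 [-0.3 -0.4 -0.4]
0.04 0.0398 0.0 [-0.5  0.9 -1.2]
0.05 0.0499 0.0 [-0.1 -0.2  0.6]
0.088 0.0879 0.0 [ 0.3 -0.6  0.8]
13.625 0.08814078978156888 0.0 [-0.65 -0.03  0.68] [ 0.039  0.149 -0.076]
```

View pics/c5.png

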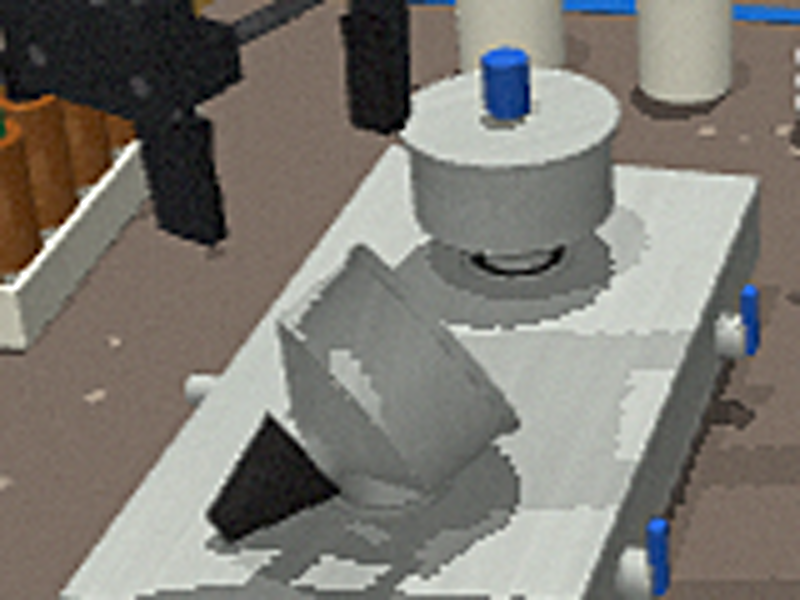

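The grip failed. The fingers opened outside the funnel and it now lies on the manifold top on its shoulder and nose, mouth facing away from the side camera, nose at about crop (215,530). It is stable and nothing else has moved. I'll clear the arm, measure its pose, and check the fingertip geometry.

```bash
python3 - <<'E'
from h import *
s=read_camera('side');T=np.array(sense()['position'])
print('tcp',proj(s,T),'tips',[proj(s,T+k*K*.044-[0,0,-z]) .round(1).tolist() for k in(1,-1) for z in(0,.015)],'obs inner edge mid tips ~ (221,227),(256,205)')
move_l([T[0],T[1],.32],max_speed=.25); movep([.30,.42,.32],quat([0,0,-1],[1,0,0]))
t=snap('top');s=snap('side');print(sense()['clock'])
a=cv2.resize(t['img'][140:260,190:350,::-1],(800,600),interpolation=cv2.INTER_CUBIC)
cv2.imwrite('pics/c6.png',a)
E
```

```text
tcp [240.45474536 229.74462446] tips [[224.2, 240.3], [223.1, 233.1], [255.6, 219.9], [254.9, 213.0]] obs inner edge mid tips ~ (221,227),(256,205)
15.8417
```

View pics/c6.png

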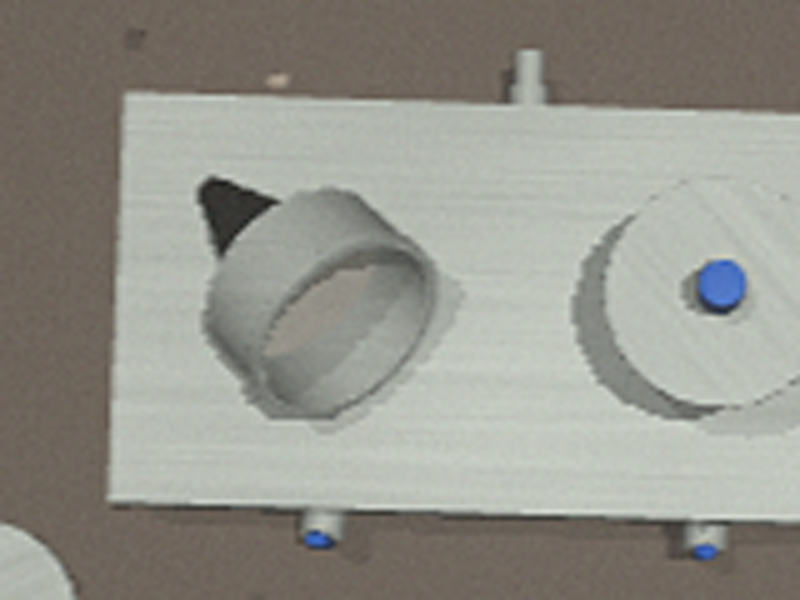

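The top view shows the funnel lying on the manifold, nose at crop (205,185) → px (231,177), rim centre near crop (349,330) → px (260,206), mouth toward (-x,-y). The seated funnel is unmoved at (334,197). The open fingertips retract by about 25 mm. New plan: enter the bowl with the fingers half shut and expand them across the horizontal diameter.

```bash
cat > g.py <<'E'
from h import *
def setup(P0):
    c=read_camera('top')
    return c
E
python3 - <<'E'
from h import *
c=read_camera('top');s=read_camera('side')
p=np.array([(262,355),(300,300),(350,258),(400,238),(432,265),(435,310),(405,360),(340,412),(285,415),(262,390)],np.float32)
e=cv2.fitEllipse(p);print(e);rim=ray(c,*(np.array(e[0])/5+[190,140]),.138);nose=ray(c,190+206/5,140+186/5,.082)
d=rim-nose;L=np.linalg.norm(d);d/=L;print('rim',rim,'nose',nose,'len',L,'lean',np.arccos(d[2]),'side',proj(s,rim),proj(s,nose))
g=s['img'].max(2)
m=np.zeros(g.shape,np.uint8);m[255:300,215:255]=g[255:300,215:255]<60
print('side black', [ (y,np.where(m[y])[0].min(),np.where(m[y])[0].max()) for y in np.where(m.any(1))[0]][::4])
h=d*[1,1,0];h/=np.linalg.norm(h);k=np.array([-h[1],h[0],0])
print('h',h,'k',k)
P=rim-d*.018
for tilt in(.2,.35,.5):
  zt=-(np.sin(tilt)*h+[0,0,np.cos(tilt)])
  for sy in(1,-1):
    print(tilt,sy,inverse_kinematics(P+zt*.02,quat(zt,sy*k)),inverse_kinematics(P-zt*.08,quat(zt,sy*k)))
    t2=tilt-1.06;z2=-(np.sin(t2)*h+[0,0,np.cos(t2)]);print('   end',inverse_kinematics(np.array([.5974,.1515,.16]),quat(z2,sy*k)))
E
```

```text
((350.07452392578125, 331.2611389160156), (120.10013580322266, 222.22544860839844), 45.00513458251953)
rim [0.57438704 0.13162652 0.138     ] nose [0.65309873 0.2066162  0.082     ] len 0.1222905619834659 lean 1.0951357742151924 side [270.02365001 244.61461118] [224.01007326 285.11861825]
side black [(np.int64(263), np.int64(233), np.int64(233)), (np.int64(267), np.int64(231), np.int64(237)), (np.int64(271), np.int64(229), np.int64(241)), (np.int64(275), np.int64(226), np.int64(245)), (np.int64(279), np.int64(224), np.int64(246)), (np.int64(283), np.int64(222), np.int64(237)), (np.int64(287), np.int64(225), np.int64(228))]
h [-0.72401774 -0.68978135  0.        ] k [ 0.68978135 -0.72401774  0.        ]
0.2 1 [-0.03591722  0.24062054  1.7626631   0.16925036  1.00413316  0.69227989] [-0.06322839  0.09071983  1.72161769  0.15733712  1.19672402  0.69851811]
   end [ 0.25963592  0.94914814  0.82002405 -0.44167324  2.12103669  0.98486331]
0.2 -1 [-0.03591722  0.24062054  1.7626631   0.16925036  1.00413316 -2.44931276] [-0.06322839  0.09071983  1.72161769  0.15733712  1.19672402 -2.44307454]
[... 325 characters left out ...]
 [-0.10243088  0.18010695  1.86710031  0.34184339  0.89083856 -2.62348987] [-0.15772311 -0.00472154  1.85703901  0.31218403  1.09188173 -2.60695202]
   end [ 0.23811437  0.83078387  0.9466345  -0.36268917  1.97913306 -2.13260459]
0.5 1 [-0.17446852  0.13882046  1.96410015  0.56267619  0.80880356  0.2879108 ] [-0.26463548 -0.07893268  1.98453553  0.50183786  1.02031929  0.32500324]
   end [ 0.21140086  0.71412928  1.07405258 -0.29150474  1.83331678  1.01418985]
0.5 -1 [-0.17446852  0.13882046  1.96410015  0.56267619  0.80880356 -2.85368185] [-0.26463548 -0.07893268  1.98453553  0.50183786  1.02031929 -2.81658941]
   end [ 0.21140086  0.71412928  1.07405258 -0.29150474  1.83331678 -2.12740281]
```

```bash
cat > g.py <<'E'
from h import *
RIM=np.array([.5744,.1316,.138]);H=np.array([-.724,-.6898,0]);KK=np.array([.6898,-.724,0])
def tz(tilt): return -(np.sin(tilt)*H+np.array([0,0,np.cos(tilt)]))
AX=np.sin(1.07)*H+np.array([0,0,np.cos(1.07)])
P=RIM-AX*.018
E
python3 - <<'E'
from g import *
z=tz(.35);Q=quat(z,KK)
gripper_to(.03,force=30)
movep(P-z*.12,Q)
print('hit',move_l(P+z*.020,max_speed=.08,until_force=6),(sense()['position']-P)@z)
for w in(.04,.05,.055,.06,.065,.07):
    gripper_to(w,force=40); s=sense();print(w,round(s['width'],4),round(s['grasp_force'],1),s['wrist_force'].round(1))
    if s['width']<w-.003: break
hold(.2)
p=s['position'];move_l(p+np.array([0,0,.02]),max_speed=.04);hold(.2)
s=sense();print(s['clock'],s['width'],s['wrist_force'].round(2),s['wrist_torque'].round(3))
c=snap('side');t=snap('top')
cv2.imwrite('pics/c7.png',np.hstack([cv2.resize(x[...,::-1],(400,300),interpolation=cv2.INTER_CUBIC) for x in(c['img'][185:305,180:340],t['img'][140:260,190:350])]))
E
```

```text
hit False 0.01956493684524735
0.04 0.0398 0.0 [ 0.3 -0.  -0. ]
0.05 0.0498 1.2 [-0.3  0.3  0.1]
0.055 0.0546 17.1 [-0.5 -1.3 -0.5]
0.06 0.0564 40.4 [-1.1 -0.3 -0.3]
22.575 0.05675267098284995 [-0.16 -1.28 -2.72] [-0.309  0.406 -0.   ]
```

View pics/c7.png

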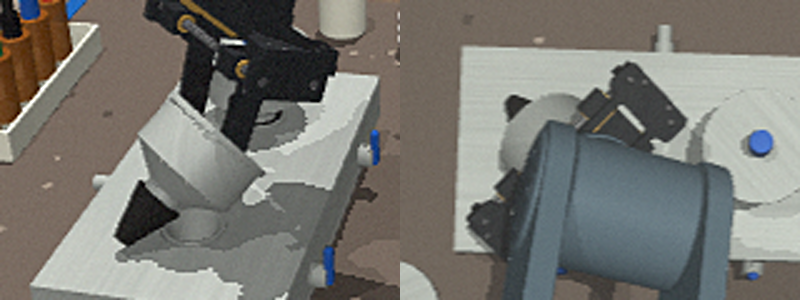

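The grip inside the bowl holds (40 N, weight 2.7 N) and the funnel is lifted clear, still leaning as before. Next, raise it, rotate it upright over the port, and measure the nose.

```bash
cat >> g.py <<'E'
def hp(th,h,xy=(.5974,.1515),off=0.):
    z=tz(th-.72+off);A=np.sin(th)*H+np.array([0,0,np.cos(th)])
    return np.array([xy[0],xy[1],h])+A*.079+z*.0196, quat(z,KK)
E
python3 - <<'E'
from g import *
p=np.array(sense()['position']);A=AX
move_l(p+[0,0,.02],max_speed=.08)
o=P+[0,0,.04]-A*.079   # present origin estimate
print(o)
n=7
for i in range(1,n+1):
    f=i/n; pos,Q=hp(1.07*(1-f),o[2]+(.125-o[2])*f,o[:2]*(1-f)+f*PORT[:2]); move_l(pos,Q,max_speed=.08)
hold(.2);s=sense();print(s['clock'],s['width'],s['wrist_force'].round(2),s['grasp_force'])
c=snap('side');t=snap('top');print(proj(c,PORT+[0,0,.104]),proj(c,PORT+[0,0,.15]),proj(c,PORT+[0,0,.222]))
a=c['img'][170:290,180:340];cv2.imwrite('pics/c8.png',cv2.resize(a[...,::-1],(800,600),interpolation=cv2.INTER_CUBIC))
E
```

```text
[0.63600404 0.19029401 0.13142795]
25.375 0.05724313083457273 [ 0.01 -0.2  -1.73] 42.75052936313841
[257.84760264 262.90232978] [255.84548473 243.82454993] [252.49654301 211.91315607]
```

View pics/c8.png

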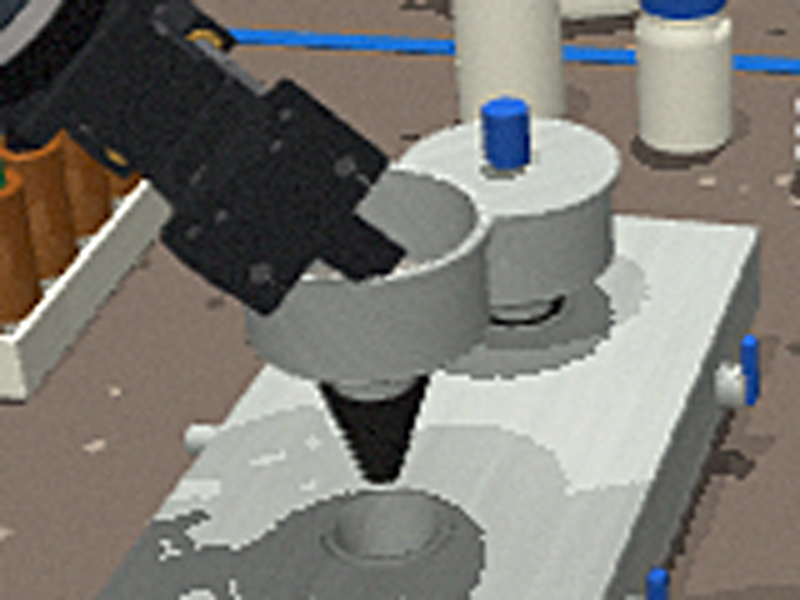

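The funnel is upright over the port within a few mm: nose at px (256,266), with the port mouth centre at (258,274.6) below it. Lowering it in under force watch, then releasing.

```bash
python3 - <<'E'
from g import *
p0=np.array(sense()['position'])
pos,Q=hp(0,.053,(.5960,.1510)); 
top=pos.copy();top[2]=p0[2];move_l(top,max_speed=.05)
hit=move_l(pos,max_speed=.04,until_force=5);s=sense();print(hit,'down',p0[2]-s['position'][2],s['wrist_force'].round(2),s['clock'])
gripper_to(.03);hold(.4);s=sense();print(s['wrist_force'].round(2))
z=tz(-.72);move_l(np.array(s['position'])-z*.10,max_speed=.1)
c=snap('side');print(sense()['clock'])
a=c['img'][170:290,180:340];cv2.imwrite('pics/c9.png',cv2.resize(a[...,::-1],(640,480),interpolation=cv2.INTER_CUBIC))
E
```

```text
True down 0.06966256225386826 [3.6  2.01 2.7 ] 27.2917
[-0.49  0.8   0.43]
29.5
```

View pics/c9.png

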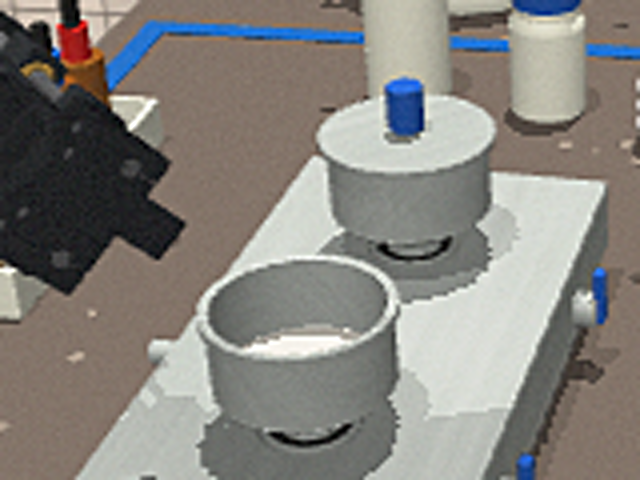

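The side view shows the funnel standing upright and home in the left port, level with the seated one; fingers clear. Next I press on the screen with shut fingers, then re-measure the lid and funnel numerically.

```bash
python3 - <<'E'
from g import *
s=sense();p=np.array(s['position']);move_l([p[0],p[1],.30],max_speed=.25)
Qd=quat([0,0,-1],[.38,.92,0])
gripper_to(0);movep([.5974,.1515,.20],Qd);hold(.1)
f0=sense()['wrist_force'][2]
hit=move_l([.5974,.1515,.095],max_speed=.04,until_force=11);s=sense();print(hit,s['position'].round(4),s['wrist_force'].round(1),f0)
for i in range(4):
    hold(.15);print(sense()['wrist_force'].round(1),end=' ')
    if sense()['wrist_force'][2]-f0<9: q=np.array(sense()['position']);move_l([q[0],q[1],q[2]-.0015],max_speed=.01)
move_l([.5974,.1515,.22],max_speed=.15)
movep([.40,.15,.36],Qd)
c=snap('top');t=snap('side');print(sense()['clock'])
hsv=cv2.cvtColor(c['img'],cv2.COLOR_RGB2HSV)
def blob(m,box):
    x0,x1,y0,y1=box;mm=np.zeros(m.shape,np.uint8);mm[y0:y1,x0:x1]=m[y0:y1,x0:x1]
    n,l,st,ce=cv2.connectedComponentsWithStats(mm);k=1+np.argmax(st[1:,4]);ct=max(cv2.findContours((l==k).astype('uint8'),0,2)[0],key=cv2.contourArea);return ce[k],st[k],cv2.minEnclosingCircle(cv2.convexHull(ct)),cv2.fitEllipse(cv2.convexHull(ct))
g=((hsv[...,1]<45)&(hsv[...,2]>120))
ce,st,mc,el=blob(g,(155,215,235,295));print('disc',ce,el,ray(c,*el[0],.010).round(4))
b=cv2.inRange(hsv,(105,150,80),(125,255,255))>0
ce,st,mc,el=blob(b,(165,200,250,280));print('knob',ce,ray(c,*ce,.038).round(4))
cap=(hsv[...,2]<70);ce,st,mc,el=blob(cap,(130,180,195,235));print('cap',ce,st,ray(c,*ce,.135).round(4))
# funnel: circle in top view, hough on rim
gr=cv2.GaussianBlur(cv2.cvtColor(c['img'],cv2.COLOR_RGB2GRAY),(0,0),1)[150:260,200:310]
gr=cv2.resize(gr,None,fx=4,fy=4,interpolation=cv2.INTER_CUBIC)
C=cv2.HoughCircles(gr,cv2.HOUGH_GRADIENT,1,40,param1=80,param2=25,minRadius=70,maxRadius=100)
for x in([] if C is None else C[0][:4]): u=x[:2]/4+[200,150];print('circ',u,x[2]/4,ray(c,*u,.147).round(4),'exp r',.048*456.7/1.033)
print('proj rim exp',proj(c,PORT+[0,0,.147]))
# seated knob
ce,st,mc,el=blob(b,(320,350,180,212));print('seated knob',ce)
E
```

```text
False [0.5975 0.1515 0.0952] [ 0.8 -0.2 -0.2] 0.5521477923016328
[ 0.   0.1 -0.3] [ 0.8  0.7 -0.5] [-0.8 -0.9  0.3] [ 0.1 -0.3 -0.7] 39.1583
disc [187.69010417 252.80729167] ((183.73721313476562, 260.35076904296875), (33.55084228515625, 39.842472076416016), 78.1811752319336) [0.4555 0.3426 0.01  ]Traceback (most recent call last):
  File "<stdin>", line 20, in <module>
  File "<stdin>", line 16, in blob
    return _wrapfunc(a, 'argmax', axis=axis, out=out, **kwds)
    return bound(*args, **kwds)
ValueError: attempt to get argmax of an empty sequence
```

No contact down to 0.089, so either the fingertips sit short of the nominal TCP or the funnel has moved. I'll check both numerically: compare the funnel region with the last side view, and locate the fingertips.

```bash
python3 - <<'E'
from h import *
s=sense();print(s['width'],s['position'].round(4),s['orientation'].round(3),s['clock'])
t=snap('side','s10.png');c=snap('top','t10.png')
old=cv2.resize(cv2.imread('pics/c9.png'),(160,120),interpolation=cv2.INTER_AREA).astype(float);new=t['img'][170:290,180:340,::-1].astype(float)
d=np.abs(old-new).max(2)[60:120,45:105];print('funnel diff',d.mean(),np.percentile(d,95))
T=np.array(s['position']);g=t['img'].max(2)
for z in(0,.01,.02,.03,.04): print('side proj',z,proj(t,T+[0,0,z]).round(1),end=' ')
u=proj(t,T);x,y=u.astype(int);print()
print('side col',[ (yy,int(g[yy,x])) for yy in range(y-30,y+10,2)])
E
```

```text
0.0002634433641476622 [0.4004 0.1498 0.3587] [-0.001  0.195  0.981 -0.   ] 39.1583
funnel diff 15.368611111111111 27.0
side proj 0 [356.5 147.7] side proj 0.01 [356.6 142. ] side proj 0.02 [356.8 136.3] side proj 0.03 [356.9 130.4] side proj 0.04 [357.1 124.5] 
side col [(117, 33), (119, 31), (121, 26), (123, 31), (125, 24), (127, 26), (129, 29), (131, 20), (133, 138), (135, 128), (137, 126), (139, 123), (141, 123), (143, 125), (145, 124), (147, 128), (149, 113), (151, 119), (153, 117), (155, 116)]
```

The fingertips really end about 26 mm above the reported TCP (row 132 against a projected 148), and the funnel still stands. So I press deeper under force watch, which also gives the exact offset.

```bash
python3 - <<'E'
from g import *
Qd=quat([0,0,-1],[.38,.92,0])
movep([.5974,.1515,.14],Qd)
f0=sense()['wrist_force'][2]
hit=move_l([.5974,.1515,.062],max_speed=.045,until_force=11);s=sense();print(hit,s['position'].round(4),s['wrist_force'].round(1),f0)
for i in range(3):
    if not hit: break
    hold(.12);f=sense()['wrist_force'][2]-f0;print(f.round(1),end=' ')
    if f<9: q=np.array(sense()['position']);move_l([q[0],q[1],q[2]-.001],max_speed=.01)
print(sense()['position'].round(4),sense()['clock'])
t=snap('side');c=snap('top')
for n,cc,box in(('side',t,(295,330,355,385)),('top',c,(165,200,250,280))):
    hsv=cv2.cvtColor(cc['img'],cv2.COLOR_RGB2HSV);m=cv2.inRange(hsv,(105,150,60),(125,255,255));x0,x1,y0,y1=box
    ys,xs=np.where(m[y0:y1,x0:x1]);print(n,len(xs),(xs.mean()+x0,ys.mean()+y0,ys.min()+y0) if len(xs) else '')
    if len(xs): 
        u=xs.mean()+x0; print(ray(cc,u,ys.min()+y0+3.5 if n=='side' else ys.mean()+y0,.04).round(4))
E
```

```text
True [0.5973 0.1514 0.0737] [-0.9 -0.9  5. ] 0.4518951273251719
4.1 8.2 8.8 [0.5973 0.1514 0.0736] 42.8167
side 202 (np.float64(312.83168316831683), np.float64(367.3019801980198), np.int64(358))
[0.4489 0.3406 0.04  ]
top 13 (np.float64(179.07692307692307), np.float64(264.2307692307692), np.int64(261))
[0.4458 0.3457 0.04  ]
```

Pressed home with a steady 8–9 N, which puts the fingertips about 30 mm above the reported TCP. Now the lid: closing along y clears both the amber bottle and the manifold.

```bash
python3 - <<'E'
from h import *
Q=quat([0,0,-1],[0,1,0]);L=np.array([.4475,.3403,0])
p=np.array(sense()['position']);move_l([p[0],p[1],.19],max_speed=.2)
gripper_to(.055,force=30)
movep(L+[0,0,.10],Q)
hit=move_l(L+[0,0,-.014],max_speed=.08,until_force=4);print('hit',hit,sense()['position'].round(4))
if hit: q=np.array(sense()['position']);move_l(q+[0,0,.003],max_speed=.03)
gripper_to(.0,force=30);s=sense();print('w',s['width'],s['grasp_force'],s['position'].round(4),s['wrist_force'].round(1),s['clock'])
c=snap('top','t11.png')
gr=cv2.GaussianBlur(cv2.cvtColor(c['img'],cv2.COLOR_RGB2GRAY),(0,0),1)[150:260,200:310]
gr=cv2.resize(gr,None,fx=4,fy=4,interpolation=cv2.INTER_CUBIC)
C=cv2.HoughCircles(gr,cv2.HOUGH_GRADIENT,1,20,param1=80,param2=25,minRadius=70,maxRadius=100)
for x in([] if C is None else C[0][:4]): u=x[:2]/4+[200,150];print('circ',u,x[2]/4,ray(c,*u,.147).round(4))
print('exp',proj(c,PORT+[0,0,.147]),.048*456.7/1.033)
E
```

```text
hit False [ 0.448   0.3405 -0.0134]
w 0.021169010412281246 30.000053476542234 [ 0.4476  0.3403 -0.0139] [0.1 0.2 1.2] 47.7583
circ [251.125 196.875] 20.6 [0.595  0.1504 0.147 ]
exp [250.62457612 195.81950578] 21.22129719264279
```

```bash
python3 - <<'E'
from h import *
p=np.array(sense()['position']);X=np.array([.5966,.1510])
move_l([p[0],p[1],.165],max_speed=.2)
move_l([*X,.165],max_speed=.2)
s=sense();print(s['width'],s['clock'])
move_l([*X,.145],max_speed=.1)
hit=move_l([*X,.1245],max_speed=.03,until_force=4);s=sense()
print(hit,s['position'].round(4),'seat z expected .127',s['wrist_force'].round(1),s['wrist_torque'].round(2),s['width'],s['clock'])
E
```

```text
0.020946619851441695 50.2083
True [0.5964 0.1509 0.1262] seat z expected .127 [0.4 0.2 3.7] [ 0.04  0.08 -0.01] 0.021039881974800455 51.1667
```

The lid bottomed out at the expected height, so the plug is in the bowl. Release, withdraw and check.

```bash
python3 - <<'E'
from h import *
gripper_to(.05);p=np.array(sense()['position']);move_l([p[0],p[1],.22],max_speed=.15)
movep([.42,.32,.30],quat([0,0,-1],[0,1,0]))
hold(.2);print(sense()['clock'],sense()['wrist_force'].round(1))
for n,boxes in(('top',((235,262,180,212),(320,350,180,212))),('side',((235,275,195,250),(265,300,180,215)))):
    c=snap(n);hsv=cv2.cvtColor(c['img'],cv2.COLOR_RGB2HSV);m=cv2.inRange(hsv,(105,150,60),(125,255,255))
    for (x0,x1,y0,y1) in boxes:
        ys,xs=np.where(m[y0:y1,x0:x1])
        if len(xs): print(n,len(xs),xs.mean()+x0,ys.mean()+y0,ys.min()+y0,ray(c,xs.mean()+x0,ys.mean()+y0,.181 if n=='top' else .167).round(4))
    print(' exp new knob top/mid',proj(c,[.5966,.151,.181]),proj(c,[.5966,.151,.167]))
E
```

```text
53.75 [ 0.2 -0.2 -1.1]
top 58 248.74137931034483 194.74137931034483 191 [0.5948 0.1509 0.181 ]
top 54 333.98148148148147 196.1851851851852 192 [ 0.5883 -0.0361  0.181 ]
 exp new knob top/mid [248.69491283 193.91530828] [249.59979236 194.86047165]
side 158 254.8354430379747 236.75316455696202 229 [0.5976 0.1524 0.167 ]
side 118 280.26271186440675 195.5 180 [ 0.5936 -0.0384  0.167 ]
 exp new knob top/mid [254.90268564 230.30791405] [255.54090551 236.42515632]
```

The lid's knob is at (0.595–0.598, 0.151–0.152) at the seated height in both views, and the seated lid hasn't moved. Handing in.

```bash
python3 -c "
from rig import *
print(sign_off(), sense()['clock'])"
```

```text
the job is handed in; nothing more can be done
the job is handed in; nothing more can be done
```

I stood the funnel upright in its port, pressed it home at 8–9 N, put the steel lid on and handed in at about 54 s. No verdict came back. My first grip failed and the funnel lay on the manifold for a while before I re-gripped it, and I viewed 11 pictures, one over the limit of 10.

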